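# Put the key gauge away in its case

### The arm

A 6-joint arm with a two-finger parallel gripper is mounted at the origin on the work surface. World frame = base frame: x ahead of the robot, y to its left, z up, the work surface at z = 0. Lengths are in m, angles in degrees, forces in N, time in s.
With the tool pointing down it reaches from about 0.375 to 0.825 m from the base axis. Payload 5.5 kg.
Tool frame: the origin (TCP) lies midway between the tips of the shut fingers; the grasp point (between the pads) lies grip_depth behind it (grip_depth is the distance from the TCP to the grasp point, in m); z points along the fingers, y is the direction in which the jaws open and shut (so a half turn about z gives the same grasp; the last joint's range is limited). The gripper opens to 85 mm and grips with 20 to 120 N. Pads are 22 mm wide; open, the fingers measure 114 mm over their backs; the gripper's body (76 mm by 85 mm) begins 54 mm behind the grasp point. The pads swing forward as they close: fully open they stand 13 mm farther back than shut.
Start: joints at [65.203, 17.962, -2.699, 69.339, 0, 90], TCP at [0.252, 0.545, 0.231] pointing down, gripper open.
Joint ranges: [-152.73, 152.73], [-39.44, 99.34], [-58.76, 71.6], [-118.89, 123.64], [-81.53, 83.1], [-180, 180]. Speed limits (degrees/s): [136.94, 136.94, 172.46, 180, 180, 180].

### API

Orientations are given as a 3x3 rotation matrix whose columns are the frame's x, y, z axes.
In Python, from bench import * gives the robot as it stands. Calls block until the motion is done:
- reach(position, orientation): joint-space move of the TCP to a pose.
- movel(position, rate=0.15, attitude=None): straight line of the TCP; attitude=None keeps the orientation; rate is the mean speed in m/s.
- move_joints(angles): joint-space move.
- command_gripper(opening, f_grip=None): finger opening in m; f_grip is the grip in N (None keeps the last); returns when the fingers have stopped.
- dwell(seconds).
- inverse_kinematics(position, orientation): joint angles nearest the present ones, or None.
- capture(name): name is "scene" or "side" or "wrist"; returns a dict with "img" (420x560x3 uint8, blue, green, red), "mtx" (3x3 intrinsics, pixels), "dist" ([k1, k2, p1, p2, k3] as OpenCV has them; the pictures are not rectified), "xyz" and "orientation" of the camera in the world. Camera axes: x right, y down, z forward; pixel columns grow to the right and rows downward; lengths in m; the calibration is good to about 2 mm. A picture is of the moment at which its call begins. There is no depth.
A pose or a line that the arm cannot do raises PlanningError and nothing moves.
- sign_off(): hands the job in, once; it reports no verdict.
Readings, each from a call of its own:
- read_t(): time.
- read_qpos(): joint angles.
- read_dq(): joint speeds.
- read_tau(): joint torques, N m.
- read_tcp_pos(): TCP position.
- read_orientation(): TCP orientation.
- read_wrist_force(): force on the tool from outside, world axes, zero at the start.
- read_moment(): the same for the moment, N m.
- read_opening(): finger opening in m.
Only numpy, scipy, OpenCV 4.12 (cv2) and the standard library are available. Lean on these libraries where they do the work, as an engineer would, in place of code of your own. Each camera call takes 0.05 s, during which the arm holds its last target.

### The job

Put the red key gauge away: take it from its stand, slide it upright down into the slot inside the wooden case until it is fully home, then lower the case's hinged lid until it is fully closed, without slamming it. Leave the chute, dish, hasp and key ring where they are.

Things in the scene. Friction and masses are not known exactly. Their poses are not given: they have to be found in the camera images.
- gauge: Red plastic key gauge, a flat slab with dark notches: 70 mm along its x, 8 mm thick along its y, 62 mm tall along its z. Origin at the centre of its lower edge, z up. It starts upright in the groove of the stand; its upper 46 mm stand clear.
- stand: Fixed dark wooden stand, 100 (x) x 60 (y) x 25 mm high, with a loose groove along its x (84 long, 12 wide, 16 mm deep, groove floor 9 mm above the counter) that holds the gauge. Origin at the centre of its underside. It stands to the left or to the right of the case.
- case: Fixed wooden open-topped case, outside 150 (x) x 180 (y) x 75 mm high, walls and floor 6 mm. Origin at the centre of its underside; +x points to the hinge side (away from the robot), z up. Inside is a light wooden rack with one slot.
- slot (a point): Centre of the slot's bottom (15 mm from the case's centre towards the robot, 6 mm above the counter); axes as the case. Slot along the case's x: 76 long, 10 wide, 18 mm straight depth, then a 45 degree flared mouth up to about 26 mm. A gauge fully home has its lower edge here and its top 7 mm below the case's rim; about 65 mm of free room beside the rack on each side (y).
- lid (a joint): Angle of the flat wooden lid (150 x 180 x 8 mm) about the hinge on the case's far upper edge: 0 closed flat on the case, about 1.57 upright. It starts open between 1.4 and 1.75. A stiff hinge: it stays where it is left, and takes one or two newtons at its free edge to move.
- lid_hinge (a point): Middle of the hinge line, on the far (+x) upper edge of the case, at the height of the rim (75 mm); the line runs along the case's y. The underside of the lid lies in the plane through it, its outer face 8 mm further out.
- lid_handle (a point): Grip point of the small brass knob on the lid's outer face, 30 mm from the free edge (120 mm from the hinge) and midway across; about 35 mm off the lid's outer face. It moves with the lid.
- chute: Fixed sloped tin chute on legs, about 200 x 75 mm and 145 mm high, on the other side of the case from the stand. Origin at the centre of its underside.
- dish: Loose cream enamel dish with keys in it, 124 mm across, 22 mm high, at the foot of the chute on the robot's side. Origin at the centre of its underside.
- hasp: Loose brass hasp lying flat, about 96 x 34 x 8 mm, on the counter beyond the case. Origin at its middle, underside.
- keyring: Loose nickel key ring, 56 mm across, 4 mm thick, with keys, beyond the case. Origin at its centre, underside.
Mind the look-alikes: they are no part of the job. What is shaped like the case but turquoise is not meant.

How it is judged (in metres and radians):
On the way:
1. The gauge is fully home in the slot, upright, while the lid is still open (horizontal distance between gauge and slot below 0.006 m and z of gauge in the frame of slot below 0.004 m and angle between gauge's own z axis and vertical below 0.2 rad and angle between the x axis of gauge and the x axis of case, either way round below 0.12 rad and value of joint lid above 1 rad), for 0.2 s.
At the end, for the whole second after the job is handed in: The gauge stands upright at rest in the slot of the case (within 6 mm of the slot's centre, lower edge within 4 mm of its bottom, in line with it within 0.12 rad, within 0.2 rad of upright), and the lid is closed (within 0.04 rad) (horizontal distance between gauge and slot below 0.006 m and z of gauge in the frame of slot below 0.004 m and angle between gauge's own z axis and vertical below 0.2 rad and angle between the x axis of gauge and the x axis of case, either way round below 0.12 rad and value of joint lid below 0.04 rad and linear speed of gauge below 0.02 m/s); the robot touches nothing.
It fails at once if the lid is slammed (closing faster than 3 rad/s) (velocity of joint lid below -3 rad/s).
It fails at once if the dish is moved by more than 25 mm (distance of dish from where it was at the start of the episode above 0.025 m).
It fails at once if the hasp is moved by more than 25 mm (distance of hasp from where it was at the start of the episode above 0.025 m).
It fails at once if the key ring is moved by more than 25 mm (distance of keyring from where it was at the start of the episode above 0.025 m).
It also fails if it takes over 67 s, if anything falls off the work surface, if the arm or the gripper's body presses on something with over 40 N, if the wrist force passes 120 N, or if a joint passes its speed limit or range.

## Working session

There is one attempt and no reset: what is moved stays moved. The work goes in short steps, each a Python script; the robot and the scene stay as the last script left them, time stands still between calls to the robot, and variables do not carry over. Pictures are saved under pics/ and viewed, and the job is handed in when it is done.

```bash
ls; mkdir -p pics
python3 - <<'E'
from bench import *
import cv2, pickle
d={}
for n in ["scene","side","wrist"]:
    c=capture(n); d[n]=c; cv2.imwrite(f"pics/{n}0.png",c["img"]); print(n,c["xyz"],c["orientation"],c["mtx"],c["dist"])
pickle.dump(d,open("c0.pkl","wb"))
print(read_t(),read_tcp_pos(),read_opening(), read_orientation())
import bench; print(getattr(bench,"grip_depth",None))
E
```

```text
pics
scene [1.1932424  0.21950333 0.75454105] [[-0.3504086   0.6668481  -0.65766817]
 [ 0.93642435  0.26292102 -0.23234021]
 [ 0.01797916 -0.6972705  -0.71658258]] [[449.87987254   0.         280.03726124]
 [  0.         449.87987254 214.86287221]
 [  0.           0.           1.        ]] [0.03333987 0.         0.         0.         0.        ]
side [ 0.38341147 -0.75066431  0.94117405] [[ 0.97049847 -0.18620031  0.15317366]
 [-0.24097619 -0.72813384  0.64167872]
 [-0.00794985 -0.65965942 -0.75152262]] [[423.69537081   0.         282.65700622]
 [  0.         423.69537081 207.92456087]
 [  0.           0.           1.        ]] [-0.10678125  0.          0.          0.          0.        ]
wrist [0.18542262 0.57516619 0.37246417] [[ 0.4189254   0.86992333  0.2602593 ]
 [ 0.90801788 -0.40063957 -0.1224396 ]
 [-0.00224289  0.28761316 -0.95774404]] [[344.72750479   0.         284.77691669]
 [  0.         344.72750479 211.68518081]
 [  0.           0.           1.        ]] [-0.0275721  0.         0.         0.         0.       ]
0.15 [0.25146988 0.54426431 0.23063213] 0.08533906966818884 [[-9.07791743e-01  4.19420853e-01 -5.47091948e-04]
 [ 4.19421209e-01  9.07790939e-01 -1.20811245e-03]
 [-1.00624405e-05 -1.32617647e-03 -9.99999121e-01]]
0.0187
```

View pics/scene0.png

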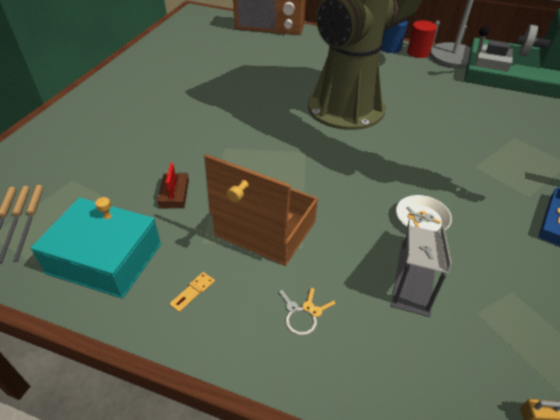

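View pics/side0.png

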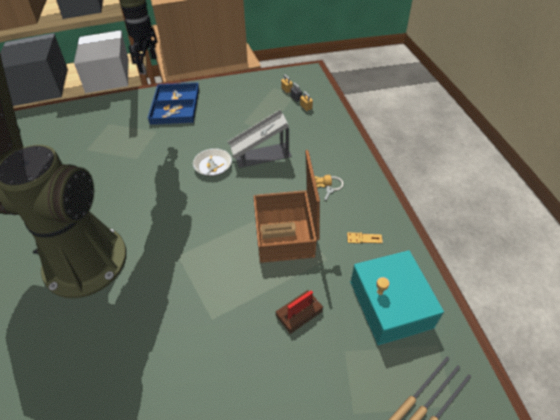

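View pics/wrist0.png

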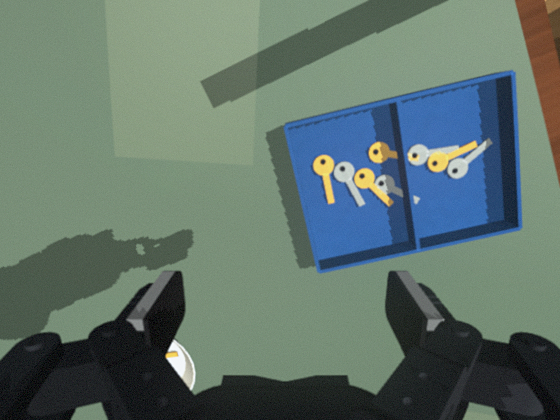

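Side view: the red gauge is in its stand at about (300,305), the wooden case at (285,225) with its lid upright at (313,190). The turquoise closed box at (395,295) is the look-alike, and the dish, chute and key ring are up at (213,163), (260,140) and (330,185). The wooden open case is the one meant. I'll confirm that in enlarged crops and take rough positions.

```bash
cat > h.py <<'E'
import numpy as np, cv2, pickle
def ray(c,uv):
    p=cv2.undistortPoints(np.array([[uv]],float),c["mtx"],np.array(c["dist"],float))[0,0]
    return np.array(c["xyz"]), np.array(c["orientation"])@np.array([p[0],p[1],1.])
def onz(c,uv,z):
    o,d=ray(c,uv); return o+d*(z-o[2])/d[2]
def proj(c,P):
    R=np.array(c["orientation"]).T; t=-R@np.array(c["xyz"])
    return cv2.projectPoints(np.array(P,float).reshape(-1,3),cv2.Rodrigues(R)[0],t,c["mtx"],np.array(c["dist"],float))[0].reshape(-1,2)
def tri(c1,u1,c2,u2):
    o1,d1=ray(c1,u1);o2,d2=ray(c2,u2)
    A=np.stack([d1,-d2],1); s=np.linalg.lstsq(A,o2-o1,rcond=None)[0]
    a=o1+d1*s[0];b=o2+d2*s[1]; return (a+b)/2,np.linalg.norm(a-b)
def redmask(im):
    h=cv2.cvtColor(im,cv2.COLOR_BGR2HSV)
    return (((h[...,0]<6)|(h[...,0]>174))&(h[...,1]>190)&(h[...,2]>110)).astype(np.uint8)
E
python3 - <<'E'
from h import *
d=pickle.load(open("c0.pkl","rb"))
a=d["side"]["img"][145:335,235:350]; b=d["scene"]["img"][140:265,150:325]
a=cv2.resize(a,None,fx=3.1,fy=3.1,interpolation=cv2.INTER_CUBIC);b=cv2.resize(b,None,fx=2.5,fy=2.5,interpolation=cv2.INTER_CUBIC)
H=max(a.shape[0],b.shape[0]);o=np.zeros((H,a.shape[1]+b.shape[1],3),np.uint8);o[:a.shape[0],:a.shape[1]]=a;o[:b.shape[0],a.shape[1]:]=b
cv2.imwrite("pics/crop0.png",o);print(o.shape)
for n in("side","scene"):
    m=redmask(d[n]["img"]); k,l,s,ce=cv2.connectedComponentsWithStats(m)
    for i in range(1,k):
        if s[i,4]>30: print(n,s[i],ce[i], onz(d[n],ce[i],.048))
E
```

```text
(589, 794, 3)
scene [413  20  23  37 306] [426.17973856  31.83006536] [-0.51620186  0.1588999   0.048     ]
scene [166 164   9  26 150] [170.27333333 177.26666667] [ 0.52385028 -0.29454201  0.048     ]
```

View pics/crop0.png

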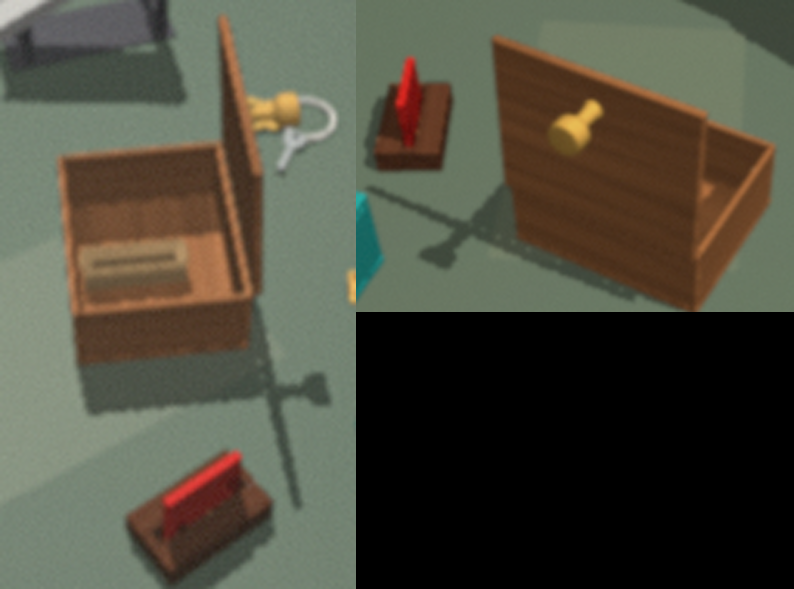

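The crop confirms it: an open wooden case with a light slotted rack inside, and the gauge in its stand below it. The turquoise box is closed and different. Next are rough positions, then a wrist camera look.

Run:
```python
from h import *
c=pickle.load(open("c0.pkl","rb"))["side"]
f=lambda x,y:(235+x/3.1,145+y/3.1)
P={}
for n,uv,z in [("nL",(62,158),.075),("nR",(75,310),.075),("fR",(250,297),.075),("fL",(220,147),.075),("g1",(165,500),.071),("g2",(240,458),.071),("slot1",(92,263),.032),("slot2",(175,256),.032)]:
    P[n]=onz(c,f(*uv),z);print(n,P[n].round(4))
print(np.linalg.norm(P["nL"]-P["nR"]),np.linalg.norm(P["fR"]-P["nR"]),np.linalg.norm(P["g1"]-P["g2"]))
v=P["nL"]-P["nR"];print("case yaw",np.degrees(np.arctan2(v[1],v[0]))-90); v=P["fR"]-P["nR"];print(np.degrees(np.arctan2(v[1],v[0])))
v=P["g2"]-P["g1"];print("g yaw",np.degrees(np.arctan2(v[1],v[0])),(P["g1"]+P["g2"])/2)
print("case c",(P["nL"]+P["nR"]+P["fL"]+P["fR"])/4)
from bench import *
# test candidates
R0=np.array(read_orientation()); w=pickle.load(open("c0.pkl","rb"))["wrist"]
print("cam in tool", R0.T@(np.array(w["xyz"])-np.array(read_tcp_pos())), R0.T@np.array(w["orientation"]))
```

```text
nL [0.4958 0.0512 0.075 ]
nR [ 0.4724 -0.1175  0.075 ]
fR [ 0.6145 -0.1401  0.075 ]
fL [0.6374 0.0289 0.075 ]
g1 [ 0.5011 -0.3006  0.071 ]
g2 [ 0.5646 -0.2804  0.071 ]
slot1 [ 0.5019 -0.0396  0.032 ]
slot2 [ 0.5748 -0.05    0.032 ]
0.17032357857395242 0.14395458792731625 0.06660198141156039
case yaw -7.92092334502712
-9.023866452631298
g yaw 17.664328235646767 [ 0.53286137 -0.29046734  0.071     ]
case c [ 0.55502258 -0.0443797   0.075     ]
cam in tool [ 0.07291663  0.00016276 -0.14183311] [[ 5.44960086e-04 -9.57748846e-01 -2.87605375e-01]
 [ 9.99999431e-01  7.85585599e-04 -7.21244950e-04]
 [ 9.16710159e-04 -2.87604818e-01  9.57748729e-01]]
```

```bash
cat >> h.py <<'E'
def Rt(yaw_deg):
    # tool down, tool x = -(cos,sin) of yaw, tool y = (-sin,cos)
    a=np.radians(yaw_deg); c,s=np.cos(a),np.sin(a)
    return np.array([[-c,-s,0],[-s,c,0],[0,0,-1.]])
E
python3 - <<'E'
from h import *
from bench import *
for n,p,y in [("viewc",(.50,-.035,.33),-8.5),("viewg",(.533,-.29,.2),17.5),("g",(.533,-.29,.04),17.5),("ins",(.54,-.042,.04),-8.5)]:
    for k in (0,180):
        q=inverse_kinematics(p,Rt(y+k)); print(n,k,None if q is None else np.round(q,1))
E
```

```text
viewc 0 [-4.   6.  -4.9 79.2  0.   4.5]
viewc 180 [  -4.     6.    -4.9   79.2    0.  -175.5]
viewg 0 [-28.6  19.5  -4.7  65.8   0.  -46.1]
viewg 180 [-28.6  19.5  -4.7  65.8   0.  133.9]
g 0 [-28.6  26.6 -16.6  46.8   0.  -46.1]
g 180 [-28.6  26.6 -16.6  46.8   0.  133.9]
ins 0 [ -4.4  20.6 -26.   43.4   0.    4.1]
ins 180 [  -4.4   20.6  -26.    43.4    0.  -175.9]
```

Run:
```python
from h import *
from bench import *
p=read_tcp_pos()
reach([p[0],p[1],.36],read_orientation())
reach([.50,-.035,.36],Rt(-8.5)); c=capture("wrist"); cv2.imwrite("pics/wc.png",c["img"])
reach([.52,-.285,.24],Rt(17.5)); g=capture("wrist"); cv2.imwrite("pics/wg.png",g["img"])
pickle.dump((c,g),open("c1.pkl","wb")); print(read_t(),read_tcp_pos())
```

```text
4.15 [ 0.5207016  -0.28404111  0.24079656]
```

View pics/wc.png

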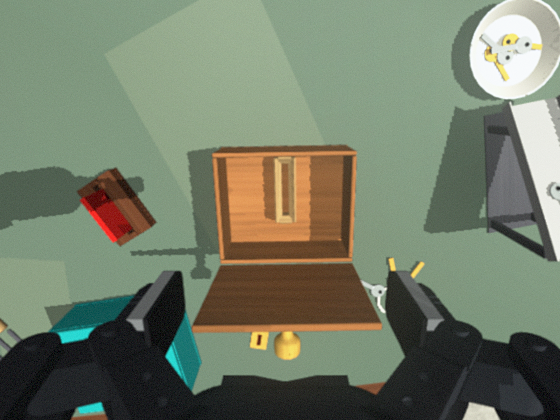

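View pics/wg.png

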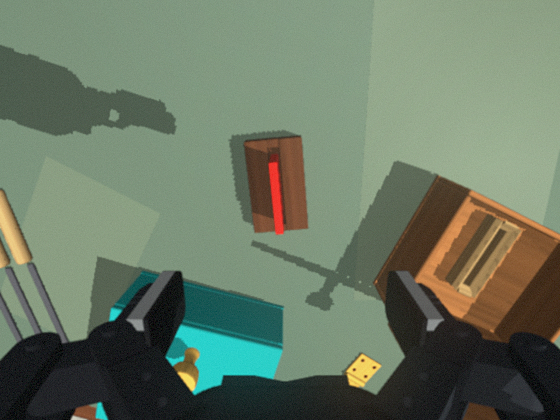

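Wrist views: the case rim runs from (214,152) to (355,258), the slot is at about (286,190), the lid's free edge at (194,328) to (381,326), and the knob at (288,346). In the second view the gauge is at (277,190) in its stand. I'll enlarge these for precise measurement.

Run:
```python
from h import *
c,g=pickle.load(open("c1.pkl","rb"))
a=cv2.resize(c["img"][140:360,185:390],None,fx=2.6,fy=2.6,interpolation=cv2.INTER_CUBIC)
b=cv2.resize(g["img"][125:240,230:315],None,fx=3,fy=3,interpolation=cv2.INTER_CUBIC)
o=np.zeros((a.shape[0],a.shape[1]+b.shape[1],3),np.uint8);o[:,:a.shape[1]]=a;o[:b.shape[0],a.shape[1]:]=b
cv2.imwrite("pics/crop1.png",o);print(o.shape,a.shape)
m=redmask(g["img"]);m[:, :230]=0; k,l,s,ce=cv2.connectedComponentsWithStats(m)
i=1+np.argmax(s[1:,4]);print(s[i],ce[i]); pts=np.argwhere(l==i)[:,::-1].astype(np.float32)
r=cv2.minAreaRect(pts);print(r,cv2.boxPoints(r))
# slot mask: light wood
h=cv2.cvtColor(c["img"],cv2.COLOR_BGR2HSV); print(h[190,278],h[190,286],h[190,294],h[190,250])
```

```text
(572, 788, 3) (572, 533, 3)
[269 161  15  73 674] [275.96884273 195.8620178 ]
((276.0942687988281, 197.03689575195312), (72.15699005126953, 10.321073532104492), 84.80557250976562) [[267.68854 161.57378]
 [277.96722 160.63936]
 [284.5     232.50002]
 [274.2213  233.43443]]
[ 19 119 228] [ 13 156 142] [ 18 125 204] [ 13 156 217]
```

View pics/crop1.png

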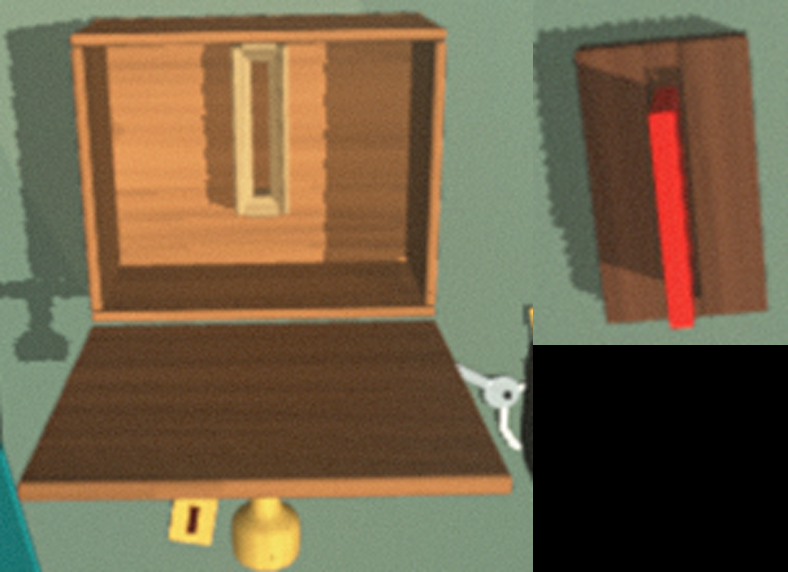

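Run:
```python
from h import *
c,g=pickle.load(open("c1.pkl","rb"))
f=lambda x,y:((x+.5)/2.6-.5+185,(y+.5)/2.6-.5+140)
e=lambda x,y:((x-533+.5)/3-.5+230,(y+.5)/3-.5+125)
def rep(n,Q):
    Q=np.array(Q);a=(Q[3]-Q[0]+Q[2]-Q[1])/2;print(n,"ctr",Q.mean(0).round(4),"yaw",np.degrees(np.arctan2(a[1],a[0])).round(2),"len",np.linalg.norm(Q[3]-Q[0]).round(4),np.linalg.norm(Q[2]-Q[1]).round(4),"wid",np.linalg.norm(Q[1]-Q[0]).round(4),np.linalg.norm(Q[2]-Q[3]).round(4));return Q
Q=rep("rim",[onz(c,f(*p),.075) for p in[(73,36),(446,31),(435,317),(94,321)]])
yaw=np.arctan2(*((Q[3]-Q[0]+Q[2]-Q[1])/2)[[1,0]]);print("slot from rim",(Q.mean(0)-.015*np.array([np.cos(yaw),np.sin(yaw),0])).round(4))
rep("mouth",[onz(c,f(*p),.032) for p in[(234,46),(286,45),(286,213),(238,213)]])
rep("slot",[onz(c,f(*p),.024) for p in[(251,60),(272,60),(270,195),(254,195)]])
rep("gauge",[onz(g,e(*p),.071) for p in[(650,111),(673,109),(694,326),(670,328)]])
rep("stand",[onz(g,e(*p),.025) for p in[(576,50),(746,35),(767,310),(608,323)]])
# lid: free edge (underside top corners z unknown): plane ray intersection using hinge vertical plane
ctr=Q.mean(0);ex=np.array([np.cos(yaw),np.sin(yaw),0]);hinge=ctr+.075*ex;print("hinge",hinge)
for uv in [(22,485),(511,478)]:
    o,d=ray(c,f(*uv)); A=[]
    # point at 150mm from hinge line in xz: solve
    X0=(o-hinge)@ex;dx=d@ex;Z0=o[2]-.075;dz=d[2]
    r=np.roots([dx*dx+dz*dz,2*(X0*dx+Z0*dz),X0**2+Z0**2-.15**2]);
    for t in r: 
        if np.isreal(t): print("lid ang",np.arctan2(Z0+dz*t,-(X0+dx*t)))
```

```text
rim ctr [ 0.5527 -0.0413  0.075 ] yaw -7.42 len 0.1477 0.1478 wid 0.1767 0.1777
slot from rim [ 0.5378 -0.0394  0.075 ]
mouth ctr [ 0.5366 -0.0394  0.032 ] yaw -7.73 len 0.092 0.0925 wid 0.0272 0.0265
slot ctr [ 0.5371 -0.0391  0.024 ] yaw -8.18 len 0.0755 0.0755 wid 0.0112 0.0089
gauge ctr [ 0.5305 -0.2898  0.071 ] yaw 22.36 len 0.0699 0.0699 wid 0.007 0.0077
stand ctr [ 0.5291 -0.2905  0.025 ] yaw 22.59 len 0.0992 0.0992 wid 0.058 0.0586
hinge [ 0.62707818 -0.05099046  0.075     ]
lid ang -2.7427668939546783
lid ang 1.5225851036647267
lid ang -2.7443475412714653
lid ang 1.5234879686156513
```

Everything agrees within 2 mm and the sizes match. The gauge is at (0.5305, −0.290), yaw 22.4°, the slot at (0.537, −0.039), yaw −7.7°, and the lid at 1.52 rad. I'll grasp the gauge high (TCP z 0.042) so the fingertips stay above the rack when it is home.

Run:
```python
from h import *
from bench import *
R=Rt(22.4)
command_gripper(.05,40)
reach([.5305,-.2898,.13],R)
movel([.5305,-.2898,.042],.1)
print(read_tcp_pos(),read_wrist_force())
command_gripper(0.0,40)
print(read_opening(),read_wrist_force(),read_tcp_pos())
movel([.5305,-.2898,.16],.12)
print(read_opening(),read_wrist_force(),read_t())
c={n:capture(n) for n in("wrist","scene","side")}
pickle.dump(c,open("c2.pkl","wb"))
w=c["wrist"]["img"]; cv2.imwrite("pics/w2.png",w)
s=cv2.resize(c["scene"]["img"][120:240,130:330],None,fx=3,fy=3);cv2.imwrite("pics/s2.png",s)
```

```text
[ 0.53108073 -0.29009636  0.04272169] [-0.24375411 -0.26391781 -0.21117947]
0.007505736302136188 [-0.72254398 -0.2501494   3.27857919] [ 0.53087153 -0.28998786  0.04253085]
0.007291520455697381 [ 0.7469373  -0.13538689 -1.19470833] 7.725
```

View pics/w2.png

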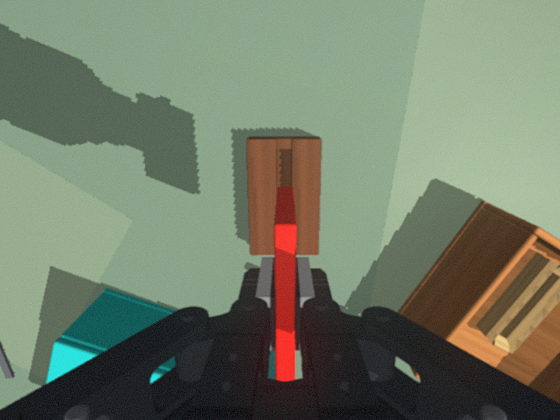

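View pics/s2.png

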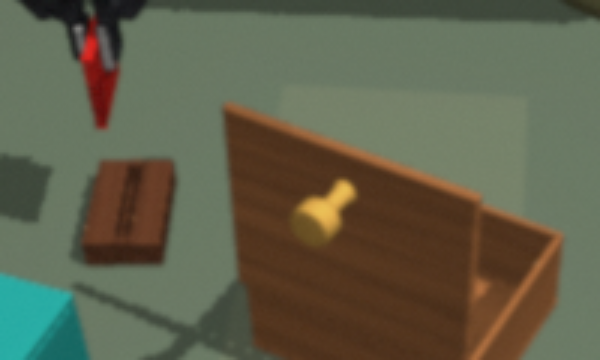

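The gauge is held upright between the pads: its top face runs from (285,224) to (285,381) in the wrist view, and the stand is empty. I'll measure how it sits in the hand (x offset, top height).

Run:
```python
from h import *
from bench import *
c=pickle.load(open("c2.pkl","rb"))["wrist"]
p=np.array(read_tcp_pos());R=np.array(read_orientation());print(p, np.degrees(np.arctan2(-R[1,0],-R[0,0])))
m=redmask(c["img"]);h=cv2.cvtColor(c["img"],cv2.COLOR_BGR2HSV)
col=slice(282,289)
v=h[:,col,2].mean(1); r=np.where(m[:,col].mean(1)>.8)[0];print(r.min(),r.max()); print(v[180:236].astype(int)); print(v[374:388].astype(int))
for z in (p[2]+.0285,):
    A=onz(c,(285.5,224),z);B=onz(c,(286,381),z);print(np.linalg.norm(A-B),R.T@((A+B)/2-p), R.T@(A-p),R.T@(B-p))
    L=onz(c,(285,188),z-.062); print("bottom near",R.T@(L-p))
```

```text
[ 0.52997139 -0.28951879  0.15903595] 22.398796164659167
199 381
[ 92  90  92  90  93  93 103 113 117 118 117 118 119 117 116 119 119 119
 119 118 119 119 121 118 119 119 119 120 119 119 120 119 120 120 121 119
 120 119 121 119 119 119 116 131 187 229 243 248 248 248 248 248 248 248
 248 248]
[248 248 248 248 248 253 251 146  45  42  44  45  42  39]
0.06729555626560596 [ 0.00081737  0.00019524 -0.02849894] [ 3.44648340e-02  5.38556376e-05 -2.84640129e-02] [-0.03283009  0.00033662 -0.02853386]
bottom near [ 3.32040895e-02 -6.99932887e-05  3.35345984e-02]
```

Run:
```python
from h import *
from bench import *
movel([.537,-.0393,.16],.15,Rt(-7.7))
movel([.537,-.0393,.125],.1)
print(read_tcp_pos(),read_opening(),read_wrist_force(),read_t())
c={n:capture(n) for n in("wrist","side")}
pickle.dump(c,open("c3.pkl","wb"))
cv2.imwrite("pics/w3.png",cv2.resize(c["wrist"]["img"][100:400,190:400],None,fx=2,fy=2))
cv2.imwrite("pics/s3.png",cv2.resize(c["side"]["img"][130:280,220:350],None,fx=4,fy=4,interpolation=cv2.INTER_CUBIC))
```

```text
[ 0.53673797 -0.03948603  0.12484267] 0.007369760051616334 [ 0.37716928  0.5108757  -0.34423809] 10.1917
```

View pics/w3.png

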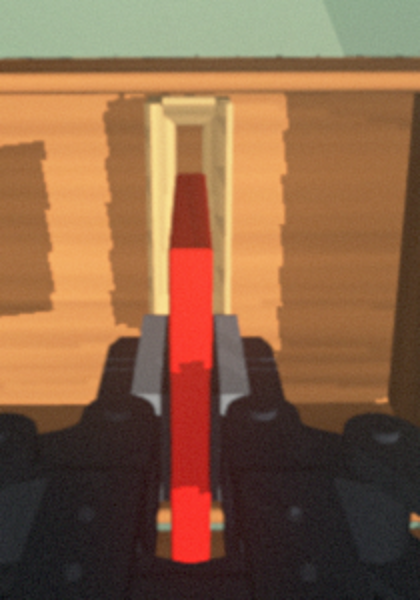

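View pics/s3.png

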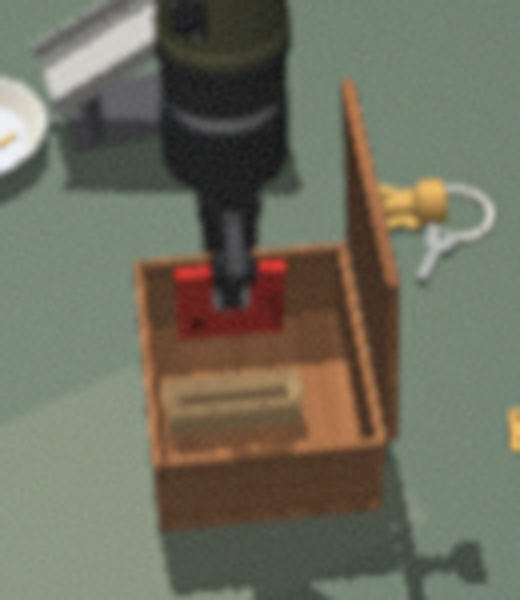

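The gauge (column ≈190) is centred over the slot (177–207) and parallel to it; the side view shows it hanging upright. I'll descend in steps under force watch.

Run:
```python
from h import *
from bench import *
c=pickle.load(open("c3.pkl","rb"))["wrist"];p=np.array(read_tcp_pos());R=np.array(read_orientation())
for uv in [(176,124),(206,124)]: print("slot near corner tool",R.T@(onz(c,(190+uv[0]/2,100+uv[1]/2),.024)-p))
x,y=.537,-.0393
movel([x,y,.075],.1); print(read_tcp_pos(),read_wrist_force())
f0=np.array(read_wrist_force())
for z in [.068,.064,.06,.056,.052,.049,.046,.044,.042,.0405,.0395,.0385]:
    movel([x,y,z],.04); f=np.array(read_wrist_force())-f0; print(z,np.round(read_tcp_pos(),4),f.round(1))
    if np.linalg.norm(f)>9: break
print(read_t(),read_opening())
```

```text
slot near corner tool [ 0.03751961 -0.00501717  0.10163053]
slot near corner tool [0.03752454 0.00556347 0.10163151]
[ 0.5372633  -0.03930553  0.07533545] [ 0.24031749  0.13228473 -0.34317849]
0.068 [ 0.5369 -0.0393  0.068 ] [-0.9 -0.4 -1.1]
0.064 [ 0.5368 -0.0393  0.0638] [-0.2 -0.1 -0.2]
0.06 [ 0.5367 -0.0393  0.0597] [-0.7  0.  -0.8]
0.056 [ 0.5367 -0.0393  0.0557] [-0.4 -0.7  0. ]
0.052 [ 0.5367 -0.0393  0.0517] [-0.4 -0.6 -0.5]
0.049 [ 0.5368 -0.0393  0.0488] [-0.2  0.6 -0.9]
0.046 [ 0.5368 -0.0393  0.0458] [-0.4  0.6 -0.8]
0.044 [ 0.5369 -0.0393  0.0439] [-0.   0.4  1. ]
0.042 [ 0.5369 -0.0393  0.0419] [-0.1 -1.5 -0.1]
0.0405 [ 0.5369 -0.0393  0.0404] [-0.1 -0.2 -0.4]
0.0395 [ 0.5371 -0.0393  0.0395] [ 0.  -1.1 -0.5]
0.0385 [ 0.5371 -0.0393  0.0395] [-3.3 -0.   9.5]
14.0167 0.00729489772121435
```

Contact came at TCP z 0.0395, exactly the height predicted for fully home. I'll release and look.

Run:
```python
from h import *
from bench import *
movel([.537,-.0393,.0397],.04)
command_gripper(.035); dwell(.2)
movel([.537,-.0393,.14],.1)
movel([.50,-.0345,.30],.15)
c={n:capture(n) for n in("wrist","side")}
pickle.dump(c,open("c4.pkl","wb"));print(read_t(),read_wrist_force())
a=cv2.resize(c["wrist"]["img"][120:340,190:390],None,fx=2.5,fy=2.5,interpolation=cv2.INTER_CUBIC)
cv2.imwrite("pics/w4.png",a)
hz=.0
for k in (50,):
  Q=inverse_kinematics([.70,-.01,.32],Rt(-7.7));print(Q); print(inverse_kinematics([.70,-.01,.2],Rt(-7.7)))
m=redmask(c["wrist"]["img"]); k,l,s,ce=cv2.connectedComponentsWithStats(m);i=1+np.argmax(s[1:,4]);pts=np.argwhere(l==i)[:,::-1].astype(np.float32);print(s[i],cv2.boxPoints(cv2.minAreaRect(pts)))
```

```text
17.3417 [0.28120982 0.19887709 0.01890327]
[-0.81845546 29.29810425 25.36690551 86.06880125  0.          6.88154454]
[-0.81845546 29.7480538  10.64991548 70.90186168  0.          6.88154454]
[282 180   7  60 389] [[282. 180.]
 [288. 180.]
 [288. 239.]
 [282. 239.]]
```

View pics/w4.png

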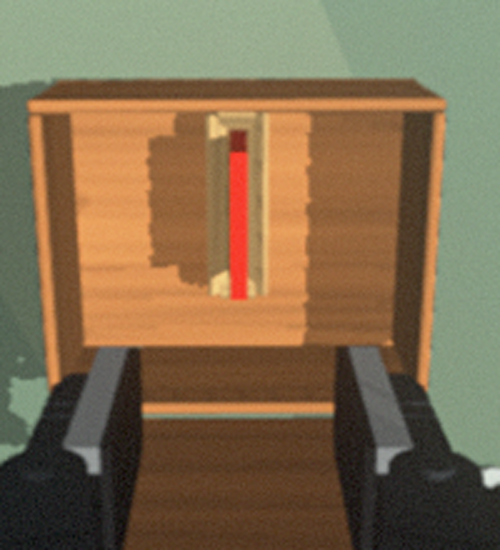

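The gauge stands in the slot, top face from (238,151) to (239,299) in the crop. I'll check that numerically against the rim, then swing round behind the lid and lower it.

```bash
python3 - <<'E'
from h import *
c=pickle.load(open("c4.pkl","rb"))["wrist"]
f=lambda x,y:((x+.5)/2.5-.5+190,(y+.5)/2.5-.5+120)
for z in (.068,):
    A=onz(c,f(238.5,151),z);B=onz(c,f(239.5,299.5),z);print("top",A,B,(A+B)/2,np.linalg.norm(A-B),np.degrees(np.arctan2(*(B-A)[[1,0]])))
S=[onz(c,f(*p),.032) for p in [(207,113),(270,113)]];print("mouth near mid",np.mean(S,0))
Q=np.array([onz(c,f(*p),.075) for p in[(28,103),(446,102),(428,405),(58,408)]]);print("rim",Q.round(4),np.linalg.norm(Q[1]-Q[0]))
E
python3 - <<'E'
import sys; sys.path.insert(0,'.')
from h import *
from bench import *
yaw=np.radians(-7.7);ex=np.array([np.cos(yaw),np.sin(yaw),0]);ey=np.array([-ex[1],ex[0],0]);ez=np.array([0,0,1.])
slot=np.array([.537,-.0393,0]); hinge=slot+.09*ex+.075*ez; print("hinge",hinge)
def P(th,r=.133,off=0,yo=.05):
    n=np.sin(th)*ex+np.cos(th)*ez
    return hinge+r*(-np.cos(th)*ex+np.sin(th)*ez)+(.008+off)*n+.011*ex+yo*ey
for th in (1.5,1.2,.8,.4,0):
    print(th,P(th).round(3),inverse_kinematics(P(th),Rt(-7.7)) is not None)
s=P(1.523,off=.03);print("start",s)
command_gripper(0.0,40)
up=s.copy();up[2]=.33
movel([.52,-.02,.33],.2)
movel(up,.25)
movel(s,.15)
c={n:capture(n) for n in("scene","side","wrist")};pickle.dump(c,open("c5.pkl","wb"))
cv2.imwrite("pics/s5.png",cv2.resize(c["scene"]["img"][50:270,150:350],None,fx=2.5,fy=2.5));print(read_t(),read_tcp_pos(),read_wrist_force())
cv2.imwrite("pics/d5.png",cv2.resize(c["side"]["img"][100:280,220:370],None,fx=3,fy=3))
E
```

```text
top [ 0.5021025  -0.03457282  0.068     ] [ 0.57139076 -0.04341761  0.068     ] [ 0.53674663 -0.03899521  0.068     ] 0.0698504999287112 -7.2745802410407014
mouth near mid [ 0.49105272 -0.03307365  0.032     ]
rim [[ 0.4681 -0.1204  0.075 ]
 [ 0.4914  0.0559  0.075 ]
 [ 0.6336  0.0382  0.075 ]
 [ 0.6118 -0.1356  0.075 ]] 0.17785310857894665
hinge [ 0.62618849 -0.05135876  0.075     ]
1.5 [ 0.642 -0.003  0.208] True
1.2 [0.603 0.002 0.202] True
0.8 [0.558 0.008 0.176] True
0.4 [0.525 0.013 0.134] True
0 [0.512 0.015 0.083] True
start [ 0.67510577 -0.00751769  0.20966368]
19.9917 [ 0.67584042 -0.00752662  0.21108237] [ 0.25026531 -0.80063961  0.71063938]
```

View pics/s5.png

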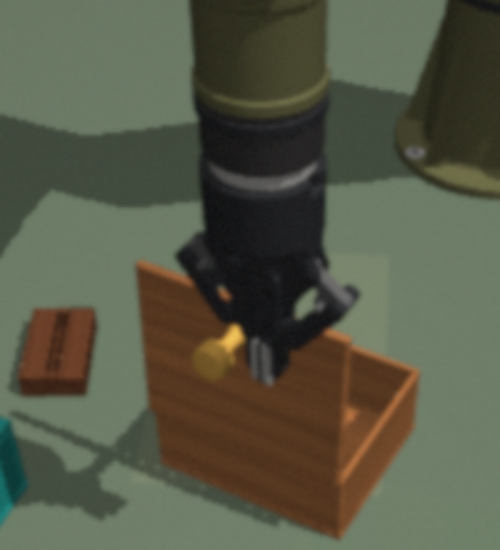

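View pics/d5.png

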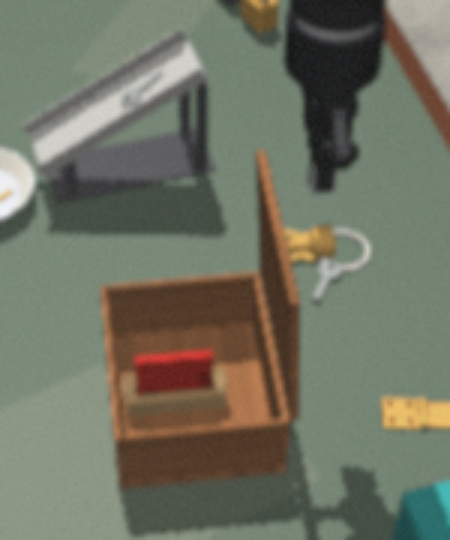

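The gauge's top face measures 69.9 mm at z = 0.068, centre within 0.5 mm of the slot, so it is home. The fingers are behind the lid beside the knob. I'll shift a bit farther from the knob (65 mm) and push the lid over along its arc, slowly and under force watch.

```bash
cat > lid.py <<'E'
from h import *
yaw=np.radians(-7.7);ex=np.array([np.cos(yaw),np.sin(yaw),0]);ey=np.array([-ex[1],ex[0],0]);ez=np.array([0,0,1.])
slot=np.array([.537,-.0393,0]); hinge=slot+.09*ex+.075*ez
def P(th,r=.133,off=0,yo=.065):
    n=np.sin(th)*ex+np.cos(th)*ez
    return hinge+r*(-np.cos(th)*ex+np.sin(th)*ez)+(.008+off)*n+.011*ex+yo*ey
E
python3 - <<'E'
from lid import *
from bench import *
movel(P(1.523,off=.03),.1)
movel(P(1.523,off=.004),.08)
f0=np.array(read_wrist_force())
for th in [1.5,1.4,1.25,1.1,.95]:
    movel(P(th),.06); f=np.array(read_wrist_force())-f0; print(th,f.round(1),np.round(np.array(read_tcp_pos())-P(th),4))
    if np.linalg.norm(f)>15: print("stop");break
c={n:capture(n) for n in("scene","side")};pickle.dump(c,open("c6.pkl","wb"));print(read_t())
a=cv2.resize(c["scene"]["img"][50:270,170:330],None,fx=2.4,fy=2.4);b=cv2.resize(c["side"]["img"][100:280,220:370],None,fx=2.4,fy=2.4)
o=np.zeros((max(a.shape[0],b.shape[0]),a.shape[1]+b.shape[1],3),np.uint8);o[:a.shape[0],:a.shape[1]]=a;o[:b.shape[0],a.shape[1]:]=b
cv2.imwrite("pics/l6.png",o)
E
```

```text
1.5 [ 1.2 -0.3  0.9] [ 0.     -0.0001  0.0001]
1.4 [ 0.7 -1.1  0.2] [-0.0004  0.0001 -0.    ]
1.25 [-0.1 -0.7  0.2] [-0.0003  0.0001  0.    ]
1.1 [ 0.8 -1.   0.1] [-0.0002  0.      0.    ]
0.95 [-0.1 -1.3  0.9] [-0.0002 -0.     -0.    ]
22.9583
```

View pics/l6.png

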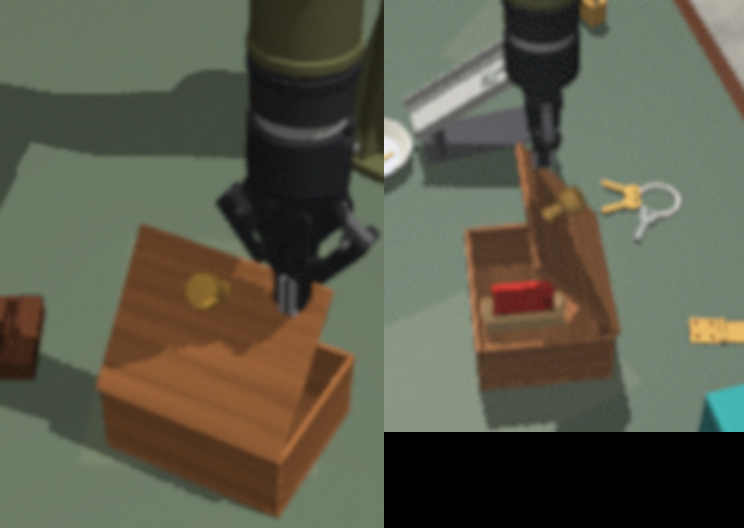

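The lid follows the fingers and is now at about 0.95–1 rad. The gauge is still upright, the knob is clear of the gripper, and the key ring and hasp are untouched. Continuing to closed.

Run:
```python
from lid import *
from bench import *
f0=np.array(read_wrist_force())
for th,rt in [(.8,.06),(.65,.06),(.5,.06),(.38,.05),(.28,.05),(.2,.04),(.14,.04),(.09,.03),(.05,.03),(.02,.03),(0,.02),(-.01,.02),(-.02,.02),(-.03,.02)]:
    movel(P(th),rt); f=np.array(read_wrist_force())-f0; print(th,f.round(1),np.round(np.array(read_tcp_pos())-P(th),4))
    if np.linalg.norm(f)>9: print("stop");break
print(read_t())
c={n:capture(n) for n in("scene","side")};pickle.dump(c,open("c7.pkl","wb"))
a=cv2.resize(c["scene"]["img"][50:270,170:330],None,fx=2.4,fy=2.4);b=cv2.resize(c["side"]["img"][100:280,220:370],None,fx=2.4,fy=2.4)
o=np.zeros((max(a.shape[0],b.shape[0]),a.shape[1]+b.shape[1],3),np.uint8);o[:a.shape[0],:a.shape[1]]=a;o[:b.shape[0],a.shape[1]:]=b
cv2.imwrite("pics/l7.png",o)
```

```text
0.8 [-1.  -0.8 -0.8] [-0.0003  0.     -0.0001]
0.65 [ 0.4 -1.4 -0.7] [-0.0004  0.     -0.0002]
0.5 [-0.2  0.  -0.2] [-0.0005  0.     -0.0004]
0.38 [ 0.4 -0.6 -1.3] [-0.0005 -0.     -0.0004]
0.28 [ 0.4 -1.3 -1.3] [-0.0006 -0.     -0.0004]
0.2 [-0.1 -0.2 -2.2] [-0.0004 -0.     -0.0003]
0.14 [ 0.7 -0.2 -0.6] [-0.0004 -0.     -0.0004]
0.09 [ 0.4 -0.7 -1. ] [-0.0003 -0.     -0.0003]
0.05 [ 0.7 -1.3 -1.2] [-0.0003  0.     -0.0003]
0.02 [ 0.5 -1.  -0.3] [-0.0002  0.     -0.0003]
0 [-0.3 -1.5  4. ] [0.0004 0.     0.0005]
-0.01 [-4.7 -0.9 14.8] [0.0005 0.     0.0016]
stop
27.575
```

View pics/l7.png

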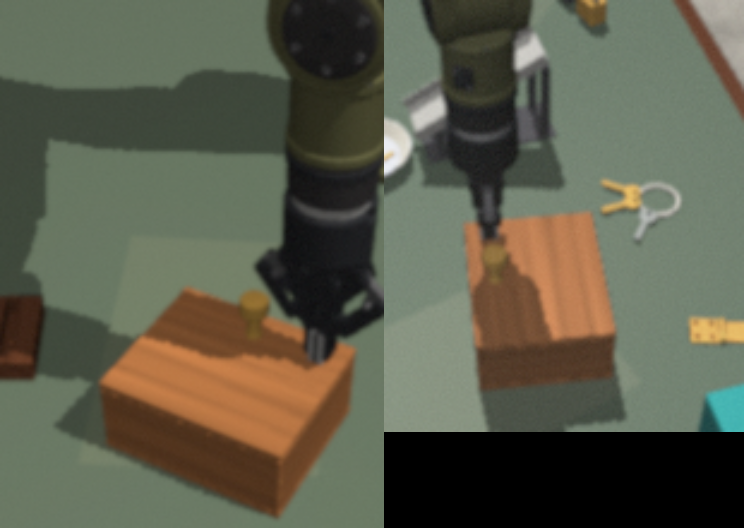

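The lid is flat on the case and the fingers met a firm stop at the closed height (15 N). I'll retreat and check.

Run:
```python
from lid import *
from bench import *
p=np.array(read_tcp_pos());movel(p+[0,0,.12],.1)
movel([.47,0,.33],.2); dwell(.3)
c={n:capture(n) for n in("scene","side","wrist")};pickle.dump(c,open("c8.pkl","wb"));print(read_t(),read_wrist_force(),read_dq())
# predicted lid top corners: closed and at 0.05 rad
for n in ("scene","side","wrist"):
    im=c[n]["img"].copy()
    for th,col in ((0,(0,255,0)),(.06,(255,0,0))):
        nn=np.sin(th)*ex+np.cos(th)*ez
        Q=proj(c[n],[hinge+r*(-np.cos(th)*ex+np.sin(th)*ez)+.008*nn+y*ey for r,y in((0,-.09),(0,.09),(.15,.09),(.15,-.09))])
        for q in Q: cv2.circle(im,tuple(int(round(v*8)) for v in q),8,col,-1,shift=3)
    x0,y0,x1,y1={"scene":(180,140,340,280),"side":(235,160,345,270),"wrist":(170,120,400,300)}[n]
    cv2.imwrite(f"pics/f8{n}.png",cv2.resize(im[y0:y1,x0:x1],None,fx=3,fy=3,interpolation=cv2.INTER_CUBIC))
d0=pickle.load(open("c0.pkl","rb"))
for n in("scene","side"):
    D=np.abs(c[n]["img"].astype(int)-d0[n]["img"]).max(2)
    print(n,"changed px: keyring/hasp region", [(D[y0:y1,x0:x1]>60).sum() for x0,y0,x1,y1 in ({"scene":[(275,285,340,335),(165,270,218,312),(393,195,455,240)],"side":[(322,172,345,198),(345,230,385,246),(190,148,235,180)]}[n])])
```

```text
30.325 [0.76365466 0.14731532 0.75525476] [-0.05791535 -0.09743002  0.13763716  0.04833174 -0.00720962 -0.09011723]
scene changed px: keyring/hasp region [np.int64(0), np.int64(0), np.int64(0)]
side changed px: keyring/hasp region [np.int64(34), np.int64(0), np.int64(0)]
```

View pics/f8scene.png

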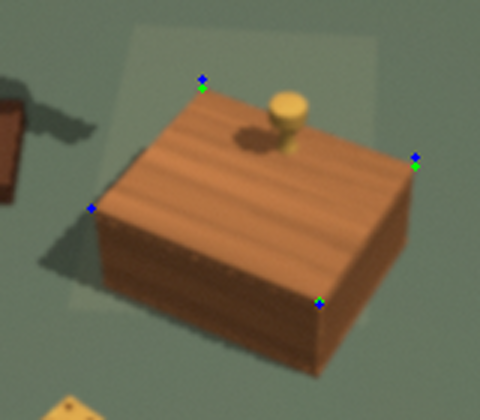

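View pics/f8side.png

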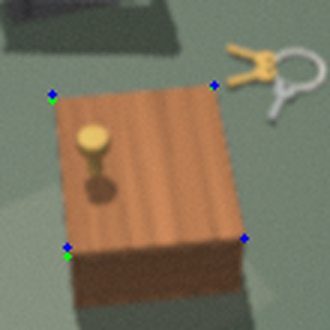

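View pics/f8wrist.png

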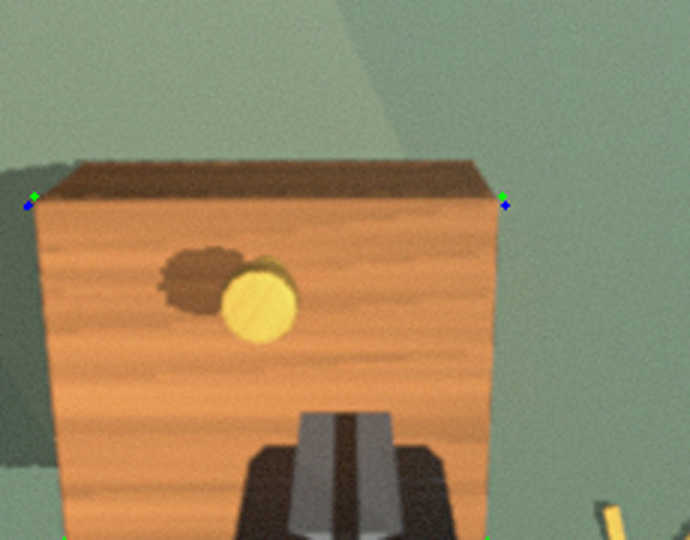

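The measured lid corners sit on the closed marks (green) in all three views. Scene-view regions of key ring, hasp and dish are unchanged; the 34 changed pixels in the side view lie where the raised lid and knob used to hide the key ring. The robot is clear, so I'm handing in.

Run:
```python
from bench import *
print(sign_off(), read_t())
```

```text
the job is handed in; nothing more can be done
the job is handed in; nothing more can be done
```

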